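# Refit the filter cover: hook the lip, swing down, latch

## Robot

A 6-joint arm with a two-finger parallel gripper is mounted at the origin on a cart in front of the work surface, level with it; the furniture and walls round the work are solid. World frame = base frame: x ahead of the robot, y to its left, z up, the work surface at z = 0. Lengths are in m, angles in rad, forces in N, time in s.
With the tool pointing down it reaches from about 0.225 to 0.875 m from the base axis. Payload 3.4 kg.
Tool frame: the origin (TCP) lies at the very end of the fingers, on their centre line; the grasp point (between the pads) lies 19 mm behind it (manip.hold_point_z is the distance from the TCP to the grasp point, in m); z points along the fingers, y is the line along which they close (so a half turn about z gives the same grasp; the last joint's range is limited). The gripper opens to 85 mm and grips with 20 to 120 N. Pads are 22 mm wide; open, the fingers measure 114 mm over their backs; the gripper's body (76 mm by 85 mm) begins 54 mm behind the grasp point. The pads swing forward as they close: fully open they stand 13 mm farther back than shut.
Start: joints at [-0.121, 0.276, 1.505, -0, 1.361, -0.121], TCP at [0.575, -0, 0.231] pointing down, gripper open.
Joint ranges: [-2.89, 2.89], [-0.75, 2.08], [0.22, 2.7], [-1.18, 4.32], [0.11, 2.71], [-2.7, 2.7]. Speed limits (rad/s): [2.57, 2.57, 3.14, 3.14, 3.14, 3.14].

## Interface

Orientations are given as a unit quaternion [w, x, y, z].
In Python, from rig import readout, viewer, order, manip gives the robot as it stands. The module is installed in compiled form; this text tells all that it offers.
- The arm moves only by the tool send_rows, never from a script. Its arguments are lists of equal length, an entry for each row: "xyz": the shift along the world's x, y, z in m, a list of three; "delta_rot": the turn, a rotation vector about the world's x, y, z in degrees, a list of three. In form: {"xyz": [[tx, ty, tz], ...], "delta_rot": [[wx, wy, wz], ...]}. A call has 1 to 12 rows; each row shifts and turns the commanded pose from where the row before left it; what a row does not reach is not made up. A row lasts 1/10 s, in which the tool goes at most 50 mm and 8.59 degrees, less where a joint would pass 70% of its speed; a pose out of reach is approached as far as the arm can. A call with a gripper value outside its range is refused whole. "gripper" is the finger opening in m, from 0 to 0.0854, set as the call begins (left out, the last holds). The fingers move at their own pace and stop on an object; "force" is the grip in N (left out, the last holds). Time passes only in rows, so rows that do not move let the fingers close. It gives the time, the measured TCP pose, the force, the opening and the grip force at its end, in the units of the state.
- readout.get_state(): the state, without advancing time (a new reading comes with each control period).
- viewer.get_image(name): name is "scene" or "side" or "wrist"; returns a dict with "color" (420x560x3 uint8, red, green, blue), "depth" (420x560 float32, m along the optical axis (not along the pixel's ray), 0 where there is no reading), "K" (3x3 intrinsics, pixels), "camera_from_world" (4x4, takes a point from world to camera coordinates). Camera axes: x right, y up, looking along -z (the intrinsics and any distortion apply to the point x, -y, -z); pixel columns grow to the right and rows downward; lengths in m; the calibration is good to about 2 mm. The wrist camera is an equidistant fisheye: a pixel r from the principal point sees the ray r / f radians off the axis. A picture is of the moment at which its call begins.
- order.sign_off(): hands the job in; it is judged then, once.
The state is a dict: "clock": time; "qpos": joint angles; "qd": joint speeds; "effort": joint torques, N m; "position": TCP position; "ee_rot": TCP orientation; "contact_force": force on the tool from outside, world axes, zero at the start; "moment": the same for the moment, N m; "width": finger opening in m; "gripper_force": force on a finger pad.
Only numpy, scipy, OpenCV 4.12 (cv2) and the standard library are available. Lean on these libraries where they do the work, as an engineer would, in place of code of your own. Each camera call takes 0.05 s, during which the arm holds its last target. There are 200 camera calls.

## Task

Put the blue cover back on the grey filter unit: hold it tilted, hook its steel lip in under the dark ledge at the front of the unit until it butts, swing it down into its recess, and press its free edge until the brass catch snaps over it, so that it lies flat and fully home. Work slowly and by feel and do not force or knock anything: the cover and the unit are thin-walled. Leave the other things around it where they stand, and let go at the end.

Things in the scene. Friction and masses are not known exactly. Their poses are not given: they have to be found in the camera images.
- cover: Loose blue plastic cover, about 0.22 kg, flat on the worktop at first. Origin: centre of its underside; x along its length (106 mm, -53 to +53), z up. Plate (x -39 to +53) 80 mm wide, 6 mm thick; steel lip (x -53 to -39) 60 mm wide, 4 mm thick, undersides flush. Black handle rib in the middle: 12 mm thick along x, 40 mm along y, top 40 mm above the underside; grasp it across the 12 mm.
- cover_lip (a point): Point on the cover: middle of the lip's tip edge, underside, at [-53, 0, 0] mm in the cover's frame; same axes. The lip enters under the ledge only with the cover tilted about its y axis, lip low and free (+x) edge high, by 0.15 to 0.38 rad; it cannot enter flat.
- filter_unit: Fixed grey unit, 180 x 104 mm, body 34 mm tall. Origin: centre of its underside on the worktop, z up, x from its front (black panel with dial, about facing the robot) to its back. On a rubber skirt on its top stands a sliding metal frame, 132 x 96 mm, set anywhere up to 20 mm either way along the unit's x and 6 mm up or down. That setting is not measured: feel for it. Below 90 N it stays put. Keep forces on the unit below 22 N.
- unit_recess (a point): Point fixed to the unit at [0, 0, 44] mm in its frame, same axes: on the floor of the frame's recess with the frame at mid setting. Recess 84 mm wide (y), 108 mm long (x); side walls 8 mm, flat-topped rear wall 15 mm above its floor. Cover home: flat on the floor, x axes parallel, its origin here plus the frame's setting and -1.5 to +0.5 mm of play in x.
- unit_ledge (a point): Point fixed to the unit at [-54.5, 0, 44] mm in its frame, same axes: foot of the recess's front stop face with the frame at mid setting (the real one is within 20 mm along x and 6 mm in z). The dark steel ledge overhangs the recess from the stop face 10 mm towards +x; its underside is 10 mm above the recess floor, its top 16 mm.
- unit_catch (a point): Point fixed to the unit at [48, 0, 53.4] mm in its frame: tip of the brass catch with the frame at mid setting. A sprung nose, 24 mm wide, 45 degree slopes, 5.5 mm out of the rear wall. Only with the lip butted at the stop does the cover's free (+x) edge clear the rear wall (2 mm of room); then 4 to 10 N down on that edge push the nose back and it snaps over the plate.
- vial_white: Bystander, loose: clear sample vial with a white screw cap, 25 mm across, 58 mm tall; origin at the centre of its underside. Leave it standing where it is.
- vial_black: Bystander, loose: clear sample vial with a black screw cap, 25 mm across, 58 mm tall; origin at the centre of its underside. Leave it standing where it is.
- stopper: Bystander, loose: dark grey rubber stopper, 32 mm across, 30 mm tall; origin at the centre of its underside. Leave it standing where it is.

How it is judged:
On the way:
1. the lip is brought down to the recess floor at the ledge with the cover tilted (more than 0.12 rad) (angle between cover's own z axis and vertical above 0.12 rad and z of cover_lip in the frame of filter_unit between 0.034 and 0.054 m and x of cover_lip in the frame of filter_unit between -0.0765 and -0.0245 m and y of cover_lip in the frame of filter_unit between -0.008 and 0.008 m), for 0.1 s.
At the end, for the whole second after the job is handed in: The cover lies at rest in the recess, lip under the ledge and free edge under the catch: flat within 0.02 rad, its underside 36 to 51.8 mm above the unit's underside (as the frame is set), its origin within 25 mm in x and 5 mm in y of the unit's axis, lip towards the front (angle between cover's own z axis and vertical below 0.02 rad and z of cover in the frame of filter_unit between 0.036 and 0.0518 m and x of cover in the frame of filter_unit between -0.025 and 0.025 m and y of cover in the frame of filter_unit between -0.005 and 0.005 m and x of cover_lip in the frame of filter_unit between -0.0765 and -0.0245 m and linear speed of cover below 0.01 m/s); the robot touches nothing.
It fails at once if the cover is pressed against the filter unit with more than 22 N (contact force between cover and filter_unit above 22 N).
It fails at once if the robot presses on the filter unit itself with more than 22 N (contact force between any of the fingers, the arm and filter_unit above 22 N).
It fails at once if a bystander is moved by more than 30 mm (distance of any of vial_white, vial_black, stopper from where it was at the start of the episode above 0.03 m).
It also fails if it takes over 61 s, if anything falls off the work surface, if the arm or the gripper's body presses on something with over 40 N, if the wrist force passes 120 N, or if a joint passes its speed limit or range.

## Working session

There is one attempt and no reset: what is moved stays moved. The work goes in short steps, Python scripts to look and compute and a tool call to move; the robot and the scene stay as the last step left them, time stands still between calls to the robot, and variables do not carry over. Pictures are saved under pics/ and viewed, at most 10 in all, crops included, and the job is handed in when it is done.

Besides the shell and the picture viewer there is one more tool, called after "Emit:" by a JSON object that holds its "name" and its "arguments". send_rows: Moves the arm, as the interface text tells. Its arguments: {"type":"object","properties":{"xyz":{"type":"array"},"delta_rot":{"type":"array"},"gripper":{"type":"number"},"force":{"type":"number"}},"required":["xyz","delta_rot"]}

```bash
mkdir -p pics; cat > h.py <<'E'
import numpy as np, cv2
from rig import readout, viewer, order, manip
def shot(n,f):
    d=viewer.get_image(n); np.savez(f'pics/{f}.npz',**d); cv2.imwrite(f'pics/{f}.png',d['color'][:,:,::-1]); return d
def load(f): return dict(np.load(f'pics/{f}.npz'))
def cloud(d):
    K=d['K'];z=d['depth'];v,u=np.mgrid[:z.shape[0],:z.shape[1]]
    p=np.stack([(u-K[0,2])/K[0,0]*z,-(v-K[1,2])/K[1,1]*z,-z],-1)
    T=np.linalg.inv(d['camera_from_world']); return p@T[:3,:3].T+T[:3,3]
E
python3 - <<'E'
from h import *
a=shot('scene','s0');b=shot('side','d0')
cv2.imwrite('pics/sd.png',cv2.resize(np.hstack([a['color'],b['color']])[:,:,::-1],(800,300)))
for d in (a,b):print(d['K'].round(1).tolist(),np.linalg.inv(d['camera_from_world']).round(3).tolist())
print(readout.get_state())
E
```

```text
[[388.2, 0.0, 276.2], [0.0, 388.2, 212.8], [0.0, 0.0, 1.0]] [[0.796, -0.441, 0.416, 0.912], [0.606, 0.597, -0.526, -0.281], [-0.016, 0.671, 0.742, 0.788], [0.0, 0.0, 0.0, 1.0]]
[[516.4, 0.0, 274.8], [0.0, 516.4, 209.1], [0.0, 0.0, 1.0]] [[-0.999, 0.01, -0.04, 0.473], [-0.038, -0.609, 0.792, 1.163], [-0.017, 0.793, 0.609, 0.789], [0.0, 0.0, 0.0, 1.0]]
{'clock': 0.1, 'qpos': array([-1.20989789e-01,  2.76520216e-01,  1.50599698e+00,  2.01074312e-05,
        1.36073294e+00, -1.21028022e-01]), 'qd': array([-0.00053189, -0.0013187 , -0.00296411, -0.00129408,  0.00017987,
        0.00086239]), 'effort': array([ 1.55745878e-03, -4.17697620e+01, -2.46405226e+01, -1.74112388e-04,
        5.80947395e-03,  2.85749664e-07]), 'position': array([5.74522491e-01, 6.57602198e-05, 2.30536618e-01]), 'ee_rot': array([-6.58521860e-04,  7.07094509e-01,  7.07118567e-01, -5.03242300e-04]), 'contact_force': array([-0.10577593, -0.82074285,  0.18643658]), 'moment': array([0.00724507, 0.04054878, 0.03761893]), 'gripper_force': 0.0, 'width': 0.08551490024384185}
```

View pics/s0.png

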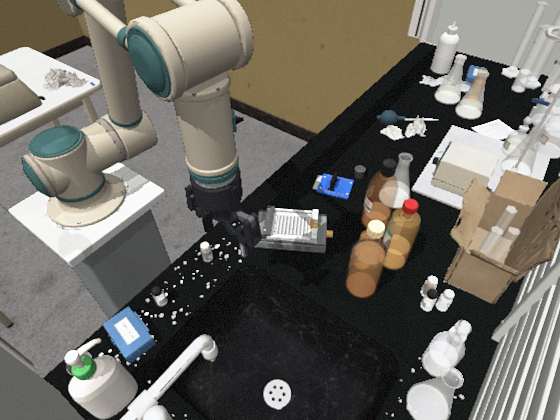

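View pics/d0.png

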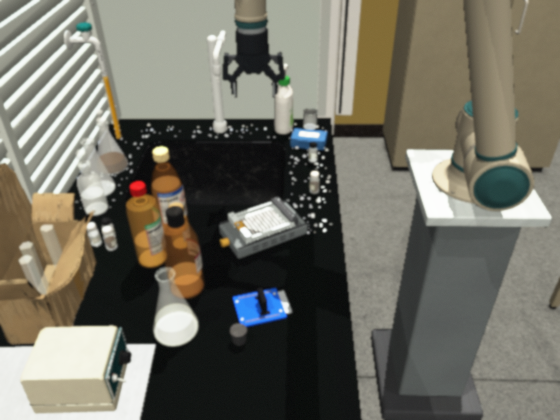

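The scene view shows the cover at about (335,186), the unit at (292,230), the stopper at (360,172) and a white vial at (206,252). In the side view the cover is at (262,305) with its lip towards the robot, and the unit is at (263,226) with its brass catch on the left.

```bash
python3 - <<'E'
from h import *
for f in ('s0','d0'):
    d=load(f);P=cloud(d);c=d['color'].astype(int);hsv=cv2.cvtColor(d['color'],cv2.COLOR_RGB2HSV)
    x,y,z=P[...,0],P[...,1],P[...,2]
    print(f,'table z',np.median(z[(x>.4)&(x<.6)&(y>.2)&(y<.5)&(z<.03)&(z>-.03)]).round(4))
    m=(hsv[...,0]>100)&(hsv[...,0]<128)&(hsv[...,1]>150)&(hsv[...,2]>80)&(y>-.2)&(y<.6)&(x>.2)&(abs(z)<.03)
    n,l,s,_=cv2.connectedComponentsWithStats(m.astype(np.uint8));k=1+s[1:,4].argmax();m=l==k
    q=P[m];r=cv2.minAreaRect(q[:,:2].astype(np.float32));print('blue',s[k],np.median(q,0).round(4),r,cv2.boxPoints(r).round(3).tolist())
    cc=q[:,:2].mean(0)
    m=(np.hypot(x-cc[0],y-cc[1])<.09)&(z>.03)&(z<.06)&(hsv[...,2]<80);q=P[m];print('handle top',len(q),np.median(q,0).round(4),q[:,2].max().round(3)); 
    if len(q)>5:
        r=cv2.minAreaRect(q[:,:2].astype(np.float32));print(r)
    # unit: z between .02 and .09
    m=(z>.025)&(z<.085)&(x>.3)&(x<.75)&(y>-.15)&(y<.2)
    n,l,s,_=cv2.connectedComponentsWithStats(m.astype(np.uint8))
    for k in range(1,n):
        if s[k,4]>40:
            q=P[l==k];r=cv2.minAreaRect(q[:,:2].astype(np.float32));print('comp',s[k].tolist(),q.mean(0).round(3),q.min(0).round(3),q.max(0).round(3),np.round(r[0],3),np.round(r[1],3),r[2])
a=load('s0')['color'][150:290,170:380];b=load('d0')['color'][180:370,180:350]
cv2.imwrite('pics/c.png',np.hstack([cv2.resize(a[:,:,::-1],(450,300)),cv2.resize(b[:,:,::-1],(300,335))[:300]]))
E
```

```text
s0 table z 0.0004
blue [316 173  38  27 485] [0.5537 0.4581 0.0056] ((0.5424107909202576, 0.46412259340286255), (0.09622811526060104, 0.08923017233610153), 17.62717628479004) [[0.4830000102519989, 0.492000013589859], [0.5099999904632568, 0.40700000524520874], [0.6019999980926514, 0.4359999895095825], [0.574999988079071, 0.5210000276565552]]
handle top 48 [0.5412 0.4565 0.0375] 0.041
((0.5529221296310425, 0.4907216727733612), (0.10073380172252655, 0.031165197491645813), 64.85205841064453)
comp [259, 221, 36, 25, 455] [0.536 0.183 0.043] [0.482 0.155 0.025] [0.587 0.2   0.063] [0.535 0.178] [0.105 0.044] 1.800035834312439
comp [201, 241, 11, 16, 138] [0.43  0.054 0.046] [0.416 0.045 0.025] [0.439 0.07  0.059] [0.428 0.057] [0.023 0.024] 25.91168785095215
comp [346, 263, 6, 22, 70] [0.743 0.188 0.058] [0.733 0.182 0.025] [0.75  0.199 0.085] [0.741 0.19 ] [0.003 0.024] 44.844268798828125
comp [152, 286, 14, 16, 161] [ 0.432 -0.096  0.046] [ 0.418 -0.106  0.025] [ 0.44  -0.081  0.06 ] [ 0.429 -0.094] [0.024 0.021] 58.064151763916016
d0 table z 0.0002
blue [ 232  288   56   39 1176] [0.550
[... 158 characters left out ...]
0902405], [0.5139999985694885, 0.4000000059604645], [0.6060000061988831, 0.4300000071525574], [0.5770000219345093, 0.5189999938011169]]
handle top 92 [0.5384 0.4664 0.0367] 0.04
((0.554623544216156, 0.49920400977134705), (0.11209078878164291, 0.02965531311929226), 64.78782653808594)
comp [308, 142, 9, 15, 109] [ 0.428 -0.086  0.043] [ 0.417 -0.103  0.025] [ 0.439 -0.075  0.06 ] [ 0.428 -0.089] [0.022 0.028] 1.4169508218765259
comp [309, 172, 10, 15, 126] [0.427 0.065 0.043] [0.415 0.051 0.025] [0.439 0.074 0.059] [0.427 0.063] [0.023 0.023] 89.79515075683594
comp [255, 197, 42, 18, 270] [0.524 0.186 0.047] [0.471 0.149 0.028] [0.569 0.2   0.062] [0.52  0.175] [0.097 0.05 ] 0.3395795226097107
```

View pics/c.png

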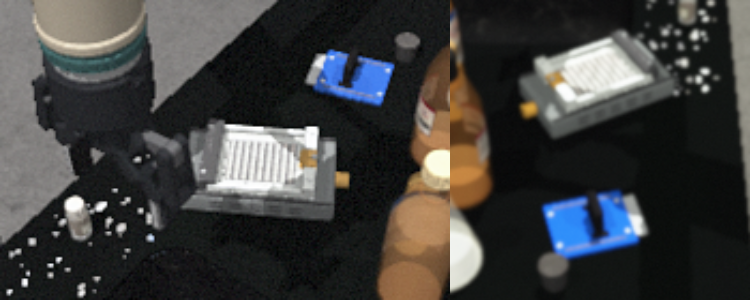

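The crop shows the cover flat with its lip to the robot side and the handle in the middle. The unit has its ledge at the robot end and the brass catch at the far end.

```bash
python3 - <<'E'
from h import *
for f in ('s0','d0'):
    d=load(f);P=cloud(d);hsv=cv2.cvtColor(d['color'],cv2.COLOR_RGB2HSV)
    x,y,z=P[...,0],P[...,1],P[...,2]
    pr=lambda n,r,k:print(f,n,k,np.round(r[0],4),np.round(r[1],4),round(r[2],1))
    near=np.hypot(x-.545,y-.46)<.075
    m=near&(z>.033)&(z<.045);q=P[m];pr('handle',cv2.minAreaRect(q[:,:2].astype(np.float32)),m.sum()); print(q.mean(0).round(4))
    m=near&(z>.0025)&(z<.009);q=P[m];pr('plate+lip',cv2.minAreaRect(q[:,:2].astype(np.float32)),m.sum())
    m=near&(z>.002)&(z<.009)&(hsv[...,1]<90)&(hsv[...,2]>70);q=P[m];print('lip',m.sum(),q.mean(0).round(4))
    m=near&(z>.0025)&(z<.009)&(hsv[...,1]>150);q=P[m];pr('blue',cv2.minAreaRect(q[:,:2].astype(np.float32)),m.sum())
    un=(x>.4)&(x<.68)&(y>.1)&(y<.34)&(z>.008)&(z<.085)
    n,l,s,_=cv2.connectedComponentsWithStats(un.astype(np.uint8));k=1+s[1:,4].argmax();un=l==k
    q=P[un];pr('unit',cv2.minAreaRect(q[:,:2].astype(np.float32)),un.sum());print(np.histogram(q[:,2],bins=np.arange(.008,.08,.003)))
    m=un&(z>.040);q=P[m];pr('frame',cv2.minAreaRect(q[:,:2].astype(np.float32)),m.sum())
    m=un&(hsv[...,0]>10)&(hsv[...,0]<28)&(hsv[...,1]>120);q=P[m]
    nn,ll,ss,cc=cv2.connectedComponentsWithStats(m.astype(np.uint8))
    for k in range(1,nn):
        if ss[k,4]>3: print('brass',ss[k,4],P[ll==k].mean(0).round(4),cc[k].round(1))
    m=(np.hypot(x-.66,y-.5)<.12)&(z>.022)&(z<.036)
    nn,ll,ss,cc=cv2.connectedComponentsWithStats(m.astype(np.uint8))
    for k in range(1,nn):
        if ss[k,4]>20: print('st',ss[k,4],P[ll==k].mean(0).round(4),cc[k].round(1))
E
```

```text
s0 handle 43 [0.5389 0.4604] [0.0118 0.0398] 19.6
[0.5395 0.4594 0.0377]
s0 plate+lip 621 [0.5458 0.4582] [0.1267 0.1307] 31.7
lip 89 [0.5122 0.451  0.005 ]
s0 blue 440 [0.5356 0.4601] [0.1118 0.0899] 18.0
s0 unit 2742 [0.557  0.2394] [0.1939 0.1067] 31.2
(array([ 33,  48,  44,  57,  53,  53,  79, 119, 338, 185,  65, 587, 396,
       113, 136,  48, 225, 160,   3,   0,   0,   0,   0,   0]), array([0.008, 0.011, 0.014, 0.017, 0.02 , 0.023, 0.026, 0.029, 0.032,
       0.035, 0.038, 0.041, 0.044, 0.047, 0.05 , 0.053, 0.056, 0.059,
       0.062, 0.065, 0.068, 0.071, 0.074, 0.077, 0.08 ]))
s0 frame 1706 [0.5499 0.236 ] [0.1318 0.1027] 30.9
brass 43 [0.5976 0.263  0.0564] [312.9 223.9]
brass 42 [0.635  0.2849 0.0266] [329.5 233. ]
st 79 [0.5785 0.5409 0.029 ] [359.8 168.9]
st 58 [0.73   0.5009 0.0291] [402.1 198.8]
d0 handle 97 [0.5377 0.4639] [0.0123 0.0386] 17.3
[0.5381 0.4645 0.0369]
d0 plate+lip 1358 [0.5472 0.4597] [0.1313 0.1358] 53.6
lip 147 [0.5012 0.4539 0.0044]
d0 blue 1017 [0.546 0.462] [0.0926 0.0883] 18.1
d0 unit 3217 [0.5533 0.2433] [0.2006 0.1091] 30.4
(array([ 55,  80,  77,  90, 100,  96, 124, 183, 410, 177, 115, 596, 367,
       129, 146,  99, 246, 126,   1,   0,   0,   0,   0,   0]), array([0.008, 0.011, 0.014, 0.017, 0.02 , 0.023, 0.026, 0.029, 0.032,
       0.035, 0.038, 0.041, 0.044, 0.047, 0.05 , 0.053, 0.056, 0.059,
       0.062, 0.065, 0.068, 0.071, 0.074, 0.077, 0.08 ]))
d0 frame 1780 [0.5479 0.2396] [0.1363 0.1014] 32.4
brass 26 [0.5967 0.2696 0.0568] [240.1 224.7]
brass 71 [0.6318 0.2917 0.0242] [224.5 242. ]
st 123 [0.6819 0.4376 0.0291] [191.4 287.3]
st 308 [0.693  0.5482 0.0289] [175.6 330.8]
st 214 [0.5772 0.5465 0.0292] [237.8 331.1]
```

Emit:
{"name": "send_rows", "arguments": {"xyz": [[-0.002, 0.036, 0.01], [-0.004, 0.036, 0.01], [-0.004, 0.036, 0.01], [-0.004, 0.036, 0], [-0.004, 0.036, 0], [-0.002, 0.036, 0], [0, 0.024, 0], [0, 0, 0]], "delta_rot": [[0, 0, 0], [0, 0, 4], [0, 0, 4], [0, 0, 4], [0, 0, 4], [0, 0, 2], [0, 0, 0], [0, 0, 0]], "gripper": 0.06}}

```text
clock: 0.9
position: [0.5544, 0.2431, 0.2605]
ee_rot: [-0.001, 0.586, 0.81, 0.0]
contact_force: [0.0, -1.2, -0.3]
width: 0.0598
gripper_force: 0.0
```

```bash
python3 - <<'E'
from h import *
d=shot('wrist','w1');print(d['K'].tolist(),np.linalg.inv(d['camera_from_world']).round(3).tolist())
E
```

```text
[[325.19226210127806, 0.0, 282.77057174189963], [0.0, 325.19226210127806, 213.8173848285389], [0.0, 0.0, 1.0]] [[0.95, -0.301, -0.085, 0.534], [0.313, 0.913, 0.262, 0.31], [-0.002, -0.276, 0.961, 0.403], [0.0, 0.0, 0.0, 1.0]]
```

View pics/w1.png

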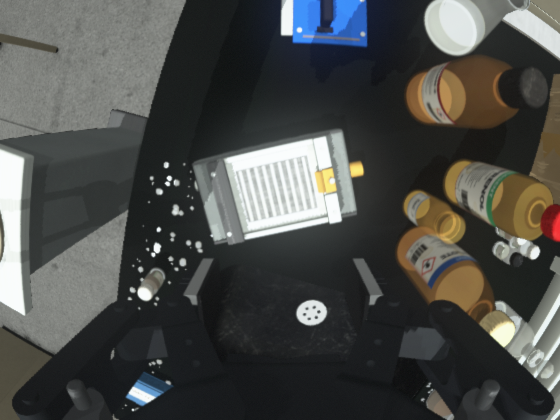

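The wrist view shows the unit at (275,185): the dark ledge bar is at about (225,207), the slatted recess floor at (275,190), the catch at (322,180), and the rear wall column at (335,180). The cover is at (327,15).

```bash
cat >> h.py <<'E'
def wcloud(d):
    K=d['K'];z=d['depth'];v,u=np.mgrid[:z.shape[0],:z.shape[1]]
    a=(u-K[0,2])/K[0,0];b=(v-K[1,2])/K[1,1];r=np.hypot(a,b)+1e-9;t=np.tan(np.minimum(r,1.4))/r
    p=np.stack([a*t*z,-b*t*z,-z],-1);T=np.linalg.inv(d['camera_from_world']);return p@T[:3,:3].T+T[:3,3]
E
python3 - <<'E'
from h import *
d=load('w1');P=wcloud(d);hsv=cv2.cvtColor(d['color'],cv2.COLOR_RGB2HSV)
x,y,z=P[...,0],P[...,1],P[...,2]
print('table',np.median(z[(abs(x-.5)<.03)&(abs(y-.36)<.03)]))
un=(x>.4)&(x<.66)&(y>.1)&(y<.34)&(z>.02)&(z<.085)
n,l,s,_=cv2.connectedComponentsWithStats(un.astype(np.uint8));k=1+s[1:,4].argmax();un=l==k
pr=lambda n,m:(lambda r:print(n,m.sum(),np.round(r[0],4),np.round(r[1],4),round(r[2],2)))(cv2.minAreaRect(P[m][:,:2].astype(np.float32)))
pr('unit>.02',un);pr('unit body top',un&(z>.03));pr('frame',un&(z>.046));print(np.histogram(P[un][:,2],bins=np.arange(.02,.07,.002)))
yaw=np.radians(31);R=np.array([[np.cos(yaw),np.sin(yaw)],[-np.sin(yaw),np.cos(yaw)]])
br=un&(hsv[...,0]>10)&(hsv[...,0]<28)&(hsv[...,1]>120)
for nm,m in(('nose',br&(z>.04)),('knob',br&(z<.04))):
    q=P[m];print(nm,m.sum(),q.mean(0).round(4),q.min(0).round(3),q.max(0).round(3))
c=np.array([.549,.239]);L=(P[...,:2]-c)@R.T
for a,b in((-.03,-.01),(-.006,.006),(.015,.03)):
    print('strip',a,b)
    for xs in np.arange(-.1,.1,.003):
        m=un&(L[...,0]>=xs)&(L[...,0]<xs+.003)&(L[...,1]>a)&(L[...,1]<b)
        if m.sum(): print(int(round(xs*1e3)),(np.median(z[m])*1e3).round(1),int(np.median(hsv[...,2][m])),end=' | ')
    print()
for xs in(-.03,0,.03):
    print('cross',xs)
    for ys in np.arange(-.06,.06,.003):
        m=un&(abs(L[...,0]-xs)<.01)&(L[...,1]>=ys)&(L[...,1]<ys+.003)
        if m.sum(): print(int(round(ys*1e3)),(np.median(z[m])*1e3).round(1),end=' | ')
    print()
cv=(x>.45)&(x<.65)&(y>.38)&(y<.56)&(hsv[...,0]>100)&(hsv[...,0]<128)&(hsv[...,1]>150)&(z<.02);pr('cover',cv)
E
```

```text
table -0.0003331342858735875
unit>.02 13581 [0.5526 0.2405] [0.1999 0.1039] 31.03
unit body top 13255 [0.5527 0.24  ] [0.1931 0.1037] 30.76
frame 3852 [0.5484 0.2371] [0.1336 0.0967] 30.75
(array([  14,   22,   41,  111,  138,  279, 1746,  687,  349,   12,  432,
       4638, 1260,   72,  217,  772,   94,  196,  893, 1502,  105,    1,
          0,    0]), array([0.02 , 0.022, 0.024, 0.026, 0.028, 0.03 , 0.032, 0.034, 0.036,
       0.038, 0.04 , 0.042, 0.044, 0.046, 0.048, 0.05 , 0.052, 0.054,
       0.056, 0.058, 0.06 , 0.062, 0.064, 0.066, 0.068]))
nose 250 [0.5956 0.2656 0.0561] [0.584 0.252 0.052] [0.61  0.28  0.059]
knob 170 [0.6318 0.2876 0.0276] [0.623 0.277 0.022] [0.642 0.297 0.031]
strip -0.03 -0.01
-94 30.7 128 | -91 33.0 173 | -88 33.8 180 | -85 33.5 181 | -82 33.6 181 | -79 33.3 179 | -76 33.5 161 | -70 58.6 133 | -67 59.0 123 | -64 58.8 134 | -61 58.7 141 | -58 58.8 132 | -55 58.8 129 | -52 58.5 127 | -49 43.8 199 | -46 42.7 207 | -43 43.0 225 | -40 43.6 226 | -37 43.6 248 | -34 43.6 200 | -31 43.6 224 | -28 43.7 248 | -25 43.1 204 | -22 43.5 225 | -19 43.5 249 | -16 43.2
[... 2786 characters left out ...]
3.4 | -30 43.6 | -27 43.4 | -24 43.7 | -21 43.4 | -18 43.2 | -15 43.4 | -12 43.8 | -9 43.6 | -6 43.6 | -3 43.5 | 0 43.5 | 3 43.5 | 6 43.4 | 9 43.5 | 12 44.0 | 15 43.6 | 18 43.9 | 21 43.8 | 24 43.7 | 27 43.5 | 30 43.0 | 33 43.0 | 36 42.9 | 39 46.9 | 42 51.1 | 45 49.0 | 48 35.9 | 
cross 0.03
-51 50.2 | -48 50.7 | -45 48.2 | -42 42.9 | -39 42.8 | -36 42.6 | -33 43.3 | -30 43.4 | -27 43.1 | -24 43.2 | -21 43.5 | -18 43.3 | -15 43.6 | -12 43.4 | -9 43.5 | -6 43.4 | -3 43.6 | 0 43.6 | 3 43.6 | 6 43.9 | 9 43.5 | 12 43.8 | 15 43.5 | 18 43.7 | 21 43.7 | 24 43.5 | 27 43.3 | 30 43.1 | 33 42.9 | 36 42.7 | 39 44.4 | 42 50.9 | 45 38.2 | 48 31.9 | 51 25.0 | 
cover 2812 [0.5502 0.4486] [0.0991 0.0738] 21.42
```

The unit measures clearly: yaw ≈31°, recess origin ≈ (0.546, 0.235), floor z ≈ 0.043. Next I move over the cover.

Emit:
{"name": "send_rows", "arguments": {"xyz": [[-0.002, 0.032, -0.01], [-0.002, 0.032, -0.01], [-0.002, 0.032, -0.01], [-0.002, 0.032, -0.01], [0, 0.03, 0], [0, 0, 0], [0, 0, 0]], "delta_rot": [[0, 0, 0], [0, 0, 0], [0, 0, 0], [0, 0, 0], [0, 0, 0], [0, 0, 0], [0, 0, 0]]}}

```text
clock: 1.65
position: [0.5472, 0.3969, 0.2208]
ee_rot: [0.0, 0.588, 0.809, -0.001]
contact_force: [0.4, 0.1, -0.1]
width: 0.0596
gripper_force: 0.0
```

```bash
python3 - <<'E'
from h import *
d=shot('wrist','w2');P=wcloud(d);hsv=cv2.cvtColor(d['color'],cv2.COLOR_RGB2HSV)
x,y,z=P[...,0],P[...,1],P[...,2]
pr=lambda n,m:(lambda r:print(n,m.sum(),np.round(r[0],4),np.round(r[1],4),round(r[2],2)))(cv2.minAreaRect(P[m][:,:2].astype(np.float32)))
near=np.hypot(x-.54,y-.46)<.075
pr('handle',near&(z>.036)&(z<.045)); print(P[near&(z>.036)&(z<.045)].mean(0))
pr('blue',near&(hsv[...,0]>100)&(hsv[...,0]<128)&(hsv[...,1]>150)&(z<.012)&(z>.003))
pr('platelip',near&(z<.012)&(z>.0025))
m=near&(z<.012)&(z>.0022)&(hsv[...,1]<90)&(hsv[...,2]>90);pr('lip',m)
s=readout.get_state();print(s['position'],s['ee_rot'],s['contact_force'])
E
```

```text
handle 401 [0.5376 0.4603] [0.011  0.0382] 18.26
[0.53734658 0.46050222 0.03733829]
blue 4751 [0.5443 0.4623] [0.092  0.0808] 17.51
platelip 6171 [0.5375 0.4603] [0.1067 0.0806] 16.8
lip 1055 [0.5364 0.4593] [0.1042 0.0665] 17.66
[0.54733254 0.39639246 0.22110481] [ 3.80260496e-04  5.88131135e-01  8.08765160e-01 -7.33833366e-04] [ 0.39232192 -0.15186726 -0.14978011]
```

View pics/w2.png

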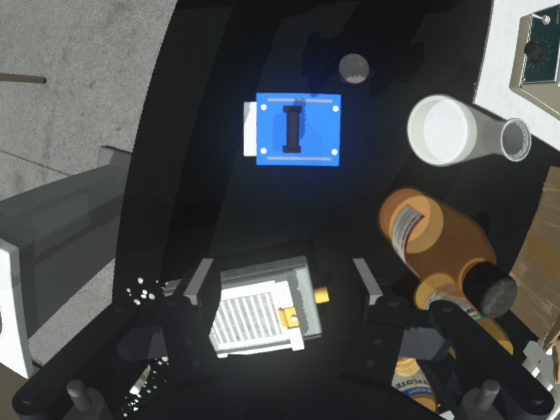

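The view shows the cover with its handle at (292,130), its lip on the left at (249,130), and the stopper at (353,68) clear of it. Cover centre is (0.5375, 0.4604), yaw 17.5°.

Emit:
{"name": "send_rows", "arguments": {"xyz": [[-0.005, 0.032, -0.02], [-0.005, 0.032, -0.03], [0, 0, -0.04], [0, 0, -0.04], [0, 0, -0.03], [0, 0, -0.02], [0, 0, -0.014], [0, 0, -0.009], [0, 0, -0.005], [0, 0, 0]], "delta_rot": [[0, 0, -0.4], [0, 0, 0], [0, 0, 0], [0, 0, 0], [0, 0, 0], [0, 0, 0], [0, 0, 0], [0, 0, 0], [0, 0, 0], [0, 0, 0]]}}

```text
clock: 2.7
position: [0.5374, 0.4617, 0.0136]
ee_rot: [0.0, 0.591, 0.807, 0.0]
contact_force: [0.2, -0.3, -1.0]
width: 0.0597
gripper_force: 0.0
```

Emit:
{"name": "send_rows", "arguments": {"xyz": [[0, 0, 0], [0, 0, 0], [0, 0, 0], [0, 0, 0], [0, 0, 0], [0, 0, 0]], "delta_rot": [[0, 0, 0], [0, 0, 0], [0, 0, 0], [0, 0, 0], [0, 0, 0], [0, 0, 0]], "gripper": 0.0, "force": 60}}

```text
clock: 3.3
position: [0.5373, 0.4623, 0.0143]
ee_rot: [0.0, 0.591, 0.807, 0.001]
contact_force: [-0.3, -0.7, 5.3]
width: 0.0105
gripper_force: 61.5
```

Emit:
{"name": "send_rows", "arguments": {"xyz": [[0, 0, 0.004], [0, 0, 0.01], [0, 0, 0.02], [0, 0, 0.03], [0, -0.01, 0.04], [0, -0.02, 0.04], [0, -0.02, 0.02], [0, 0, 0], [0, 0, 0]], "delta_rot": [[0, 0, 0], [0, 0, 0], [0, 0, 0], [0, 0, 0], [0, 0, 2], [0, 0, 4], [0, 0, 7.3], [0, 0, 0], [0, 0, 0]]}}

```text
clock: 4.2
position: [0.537, 0.4118, 0.1776]
ee_rot: [-0.0, 0.494, 0.869, 0.0]
contact_force: [-0.8, 0.1, -3.1]
width: 0.0107
gripper_force: 60.4
```

```bash
python3 - <<'E'
from h import *
from scipy.spatial.transform import Rotation as Ro
s=readout.get_state();print(s['position'],s['ee_rot'],s['contact_force'],s['moment'],s['width'])
R=Ro.from_quat(s['ee_rot'],scalar_first=True).as_matrix()
for n,f,c in(('wrist','w3',wcloud),('scene','s3',cloud),('side','d3',cloud)):
    d=shot(n,f);P=c(d);hsv=cv2.cvtColor(d['color'],cv2.COLOR_RGB2HSV);L=(P-s['position'])@R
    m=(hsv[...,0]>100)&(hsv[...,0]<128)&(hsv[...,1]>140)&(abs(L).max(-1)<.09)&(L[...,2]>-.01)&(L[...,2]<.03)
    q=L[m]
    if len(q)<30: print(n,len(q));continue
    r=cv2.minAreaRect(q[:,:2].astype(np.float32));print(n,len(q),np.round(r[0],4),np.round(r[1],4),r[2])
    A=np.c_[q[:,:2],np.ones(len(q))];t=A@np.linalg.lstsq(A,q[:,2],rcond=None)[0]
    k=abs(t-q[:,2])<.003;print('plane z=',np.linalg.lstsq(A[k],q[k,2],rcond=None)[0].round(4),k.sum())
E
```

```text
[0.5369521  0.41181555 0.17762603] [-8.99603080e-05  4.94158616e-01  8.69371656e-01  4.22792012e-04] [-0.77742265  0.12896469 -3.13028227] [0.03873782 0.03449494 0.04496083] 0.01067570159295342
wrist 13594 [-0.0016  0.0076] [0.0929 0.079 ] 89.96141815185547
plane z= [0.0023 0.0016 0.0088] 13181
scene 524 [-0.0018  0.0079] [0.0837 0.09  ] 0.1270967721939087
plane z= [-0.0069  0.0009  0.0099] 497
side 960 [0.001  0.0092] [0.0812 0.0915] 0.6111196279525757
plane z= [0.0046 0.006  0.0106] 885
```

View pics/w3.png

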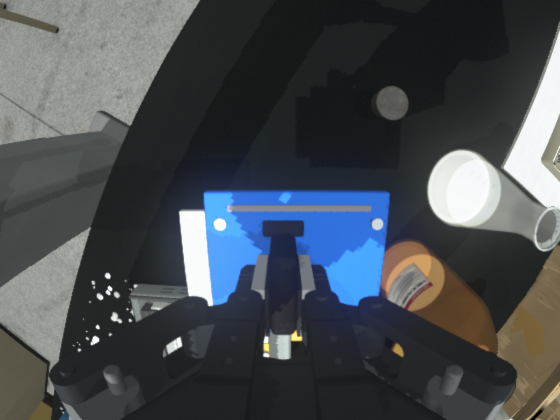

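The cover is held square: plate plane is parallel to the tool, underside 14.8 mm beyond the TCP, and offset 1.6 mm in y. I tilt it 15° and bring it above the recess.

Emit:
{"name": "send_rows", "arguments": {"xyz": [[0.001, -0.011, 0], [0.002, -0.021, 0], [0.002, -0.022, 0], [0.002, -0.022, -0.005], [0.002, -0.022, -0.01], [0.002, -0.022, -0.01], [0.002, -0.022, -0.012], [0.002, -0.018, -0.01], [0.0007, -0.0107, -0.01], [0, 0, 0], [0, 0, 0]], "delta_rot": [[0, 0, 0], [1.28, -2.15, 0], [1.28, -2.15, 0], [1.28, -2.15, 0], [1.28, -2.15, 0], [1.28, -2.15, 0], [1.28, -2.15, 0], [0, 0, 0], [0, 0, 0], [0, 0, 0], [0, 0, 0]]}}

```text
clock: 5.45
position: [0.553, 0.2416, 0.1201]
ee_rot: [0.064, 0.489, 0.862, 0.114]
contact_force: [0.9, -0.0, -2.6]
width: 0.0109
gripper_force: 60.2
```

```bash
cat >> h.py <<'E'
from scipy.spatial.transform import Rotation as Ro
O=np.array([.5460,.2352,.0429]);yw=np.radians(30.8);ex=np.array([np.cos(yw),np.sin(yw),0]);ey=np.array([-ex[1],ex[0],0]);F=np.stack([ex,ey,[0,0,1]])
def pose():
    s=readout.get_state();R=Ro.from_quat(s['ee_rot'],scalar_first=True).as_matrix()
    C=np.stack([R[:,1],R[:,0],-R[:,2]],1)  # cover axes
    T=np.array([-.0006,.0016,.0148]);o=s['position']-C@T;lip=o+C@np.array([-.053,0,0]);G=F@C
    print('t',round(s['clock'],2),'tilt',np.degrees(np.arcsin(G[2,0])).round(2),'yaw err',np.degrees(np.arctan2(G[1,0],G[0,0])).round(2),'roll',np.degrees(np.arcsin(G[2,1])).round(2))
    print('origin uvw mm',(F@(o-O)*1e3).round(1),'lip uvw',(F@(lip-O)*1e3).round(1),'force uvw',(F@s['contact_force']).round(1),'mom',(F@s['moment']).round(2))
E
python3 -c "
from h import *
pose()
for n in('scene','side'): shot(n,n[0]+'4')
a=load('s4')['color'][150:290,190:380];b=load('s4')
cv2.imwrite('pics/c4.png',np.hstack([cv2.resize(a[:,:,::-1],(400,300)),cv2.resize(load('s4')['color'][:0].reshape(0,560,3) if 0 else load('s4')['color'][0:1,0:1],(1,300))*0,cv2.resize(np.array(load('s4')['color'])[:1,:1],(1,300))*0,cv2.resize(dict(np.load('pics/s4.npz'))['color'][:1,:1],(1,300))*0,cv2.resize(np.load('pics/s4.npz')['color'][:1,:1],(1,300))*0]))
"
```

```text
t 5.45 tilt 15.01 yaw err 0.07 roll -0.01
origin uvw mm [13.7  0.3 63.1] lip uvw [-37.5   0.2  49.4] force uvw [ 0.7 -0.5 -2.6] mom [ 0.07  0.2  -0.02]
```

Emit:
{"name": "send_rows", "arguments": {"xyz": [[0, 0, -0.008], [0, 0, -0.01], [0, 0, -0.01], [0, 0, -0.008], [0, 0, -0.004], [0, 0, -0.002], [0, 0, -0.001], [0, 0, -0.001], [0, 0, 0]], "delta_rot": [[0, 0, 0], [0, 0, 0], [0, 0, 0], [0, 0, 0], [0, 0, 0], [0, 0, 0], [0, 0, 0], [0, 0, 0], [0, 0, 0]]}}

```text
clock: 6.45
position: [0.553, 0.2413, 0.0766]
ee_rot: [0.065, 0.489, 0.862, 0.114]
contact_force: [-0.3, -0.0, -2.6]
width: 0.0111
gripper_force: 60.3
```

```bash
python3 -c "
from h import *
pose()"
```

```text
t 6.45 tilt 15.05 yaw err 0.1 roll -0.04
origin uvw mm [13.5  0.1 19.6] lip uvw [-37.7  -0.    5.8] force uvw [-0.3  0.1 -2.6] mom [-0.03  0.27 -0.  ]
```

Emit:
{"name": "send_rows", "arguments": {"xyz": [[0, 0, -0.001], [0, 0, -0.001], [0, 0, -0.001], [0, 0, -0.0005], [0, 0, -0.0005], [0, 0, 0]], "delta_rot": [[0, 0, 0], [0, 0, 0], [0, 0, 0], [0, 0, 0], [0, 0, 0], [0, 0, 0]]}}

```text
clock: 7.05
position: [0.5527, 0.2413, 0.0722]
ee_rot: [0.065, 0.489, 0.862, 0.113]
contact_force: [0.2, -0.2, -1.7]
width: 0.0106
gripper_force: 60.3
```

Emit:
{"name": "send_rows", "arguments": {"xyz": [[0, 0, -0.0005], [0, 0, -0.0005], [0, 0, 0]], "delta_rot": [[0, 0, 0], [0, 0, 0], [0, 0, 0]]}}

```text
clock: 7.35
position: [0.5527, 0.2413, 0.0712]
ee_rot: [0.065, 0.489, 0.862, 0.113]
contact_force: [-0.2, 0.5, -1.7]
width: 0.011
gripper_force: 60.3
```

Emit:
{"name": "send_rows", "arguments": {"xyz": [[0, 0, -0.0005], [0, 0, -0.0005], [0, 0, 0]], "delta_rot": [[0, 0, 0], [0, 0, 0], [0, 0, 0]]}}

```text
clock: 7.65
position: [0.5529, 0.2413, 0.0706]
ee_rot: [0.065, 0.489, 0.862, 0.114]
contact_force: [-0.7, 0.1, -0.5]
width: 0.0112
gripper_force: 60.7
```

```bash
python3 -c "
from h import *
pose()"
```

```text
t 7.65 tilt 15.04 yaw err 0.11 roll -0.04
origin uvw mm [13.5  0.1 13.6] lip uvw [-37.7   0.1  -0.2] force uvw [-0.6  0.4 -0.5] mom [0.01 0.35 0.04]
```

Emit:
{"name": "send_rows", "arguments": {"xyz": [[-0.0013, -0.0008, 0.0005], [-0.0013, -0.0008, 0], [-0.0013, -0.0008, 0], [-0.0013, -0.0008, 0], [-0.0013, -0.0008, 0], [-0.0013, -0.0008, 0], [-0.0013, -0.0008, 0], [-0.0013, -0.0007, 0], [-0.0009, -0.0005, 0], [0, 0, 0]], "delta_rot": [[0, 0, 0], [0, 0, 0], [0, 0, 0], [0, 0, 0], [0, 0, 0], [0, 0, 0], [0, 0, 0], [0, 0, 0], [0, 0, 0], [0, 0, 0]]}}

```text
clock: 8.65
position: [0.5412, 0.2344, 0.0708]
ee_rot: [0.065, 0.489, 0.862, 0.113]
contact_force: [0.2, -0.3, -2.8]
width: 0.0104
gripper_force: 60.3
```

```bash
python3 -c "
from h import *
pose()"
```

```text
t 8.65 tilt 15.0 yaw err 0.1 roll -0.03
origin uvw mm [-0.1  0.2 13.7] lip uvw [-51.3   0.1   0. ] force uvw [-0.  -0.4 -2.8] mom [ 0.    0.3  -0.04]
```

Emit:
{"name": "send_rows", "arguments": {"xyz": [[-0.0007, -0.0004, 0], [-0.0005, -0.0003, 0], [-0.0004, -0.0003, 0], [-0.0004, -0.0003, 0], [0, 0, 0]], "delta_rot": [[0, 0, 0], [0, 0, 0], [0, 0, 0], [0, 0, 0], [0, 0, 0]]}}

```text
clock: 9.15
position: [0.5401, 0.2335, 0.0711]
ee_rot: [0.065, 0.489, 0.862, 0.114]
contact_force: [1.5, 2.3, -4.1]
width: 0.0107
gripper_force: 60.1
```

Emit:
{"name": "send_rows", "arguments": {"xyz": [[-0.0004, -0.0003, 0], [-0.0004, -0.0003, 0], [0, 0, 0]], "delta_rot": [[0, 0, 0], [0, 0, 0], [0, 0, 0]]}}

```text
clock: 9.45
position: [0.54, 0.2333, 0.0714]
ee_rot: [0.066, 0.489, 0.862, 0.115]
contact_force: [2.9, 4.1, -5.5]
width: 0.0109
gripper_force: 59.8
```

```bash
python3 -c "
from h import *
pose()"
```

```text
t 9.45 tilt 15.2 yaw err 0.06 roll -0.04
origin uvw mm [-1.7 -0.2 14.4] lip uvw [-52.8  -0.2   0.5] force uvw [ 4.6  2.  -5.5] mom [ 0.37 -0.71  0.03]
```

Emit:
{"name": "send_rows", "arguments": {"xyz": [[0.0009, 0.0005, -0.0004], [0, 0, -0.0004], [0, 0, 0]], "delta_rot": [[0, 0, 0], [0, 0, 0], [0, 0, 0]]}}

```text
clock: 9.75
position: [0.5402, 0.2334, 0.0707]
ee_rot: [0.065, 0.489, 0.862, 0.114]
contact_force: [1.7, 3.4, -0.3]
width: 0.011
gripper_force: 60.6
```

```bash
python3 -c "
from h import *
pose()"
```

```text
t 9.75 tilt 15.12 yaw err 0.1 roll -0.05
origin uvw mm [-1.4 -0.2 13.7] lip uvw [-52.6  -0.3  -0.1] force uvw [ 3.2  2.  -0.3] mom [ 0.34 -0.33  0.02]
```

Emit:
{"name": "send_rows", "arguments": {"xyz": [[-0.0009, -0.0005, 0], [-0.0004, -0.0003, 0], [0, 0, 0]], "delta_rot": [[0, 0, 0], [0, 0, 0], [0, 0, 0]]}}

```text
clock: 10.05
position: [0.5401, 0.2331, 0.0711]
ee_rot: [0.066, 0.489, 0.862, 0.115]
contact_force: [3.9, 5.1, -1.7]
width: 0.0107
gripper_force: 60.3
```

```bash
python3 -c "
from h import *
pose()
d=shot('scene','s5');cv2.imwrite('pics/c5.png',cv2.resize(d['color'][160:280,200:360,::-1],(800,600),interpolation=cv2.INTER_CUBIC))"
```

```text
t 10.05 tilt 15.28 yaw err 0.05 roll -0.06
origin uvw mm [-1.7 -0.3 14.1] lip uvw [-52.8  -0.4   0.1] force uvw [ 6.   2.4 -1.7] mom [ 0.56 -0.9   0.06]
```

View pics/c5.png

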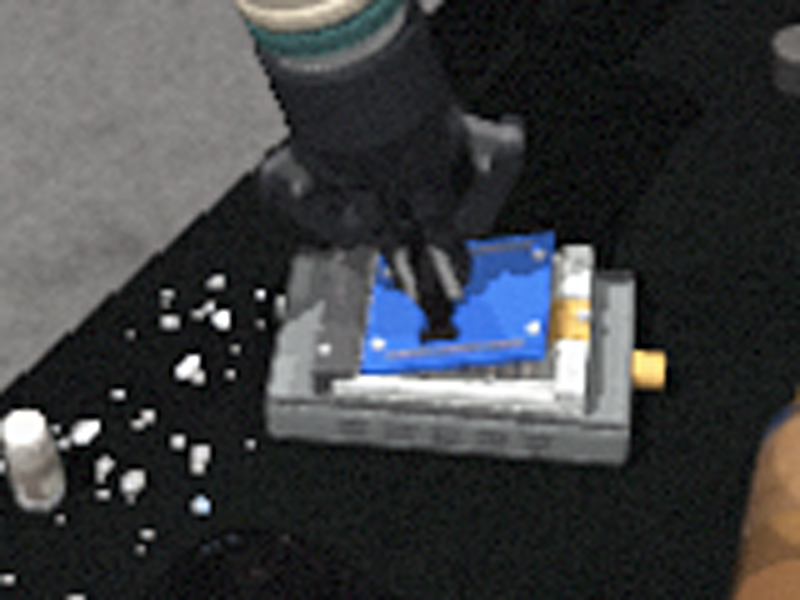

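The scene crop shows the lip fully under the dark ledge (plate front at (365,330) right at the ledge), with the free edge raised before the catch at (570,320). It has butted at about 5 N. I begin the swing about the lip.

Emit:
{"name": "send_rows", "arguments": {"xyz": [[-0.0003, 0.0006, 0], [0.0004, 0.0002, -0.0008], [0.0004, 0.0002, -0.0008], [0.0004, 0.0002, -0.0008], [0.0004, 0.0002, -0.0009], [0, 0, 0]], "delta_rot": [[0, 0, 0], [-0.51, 0.86, 0], [-0.51, 0.86, 0], [-0.51, 0.86, 0], [-0.51, 0.86, 0], [0, 0, 0]]}}

```text
clock: 10.7
position: [0.5415, 0.2341, 0.0675]
ee_rot: [0.049, 0.491, 0.866, 0.085]
contact_force: [4.2, 3.2, 0.4]
width: 0.0111
gripper_force: 60.6
```

```bash
python3 -c "
from h import *
pose()"
```

```text
t 10.7 tilt 11.21 yaw err 0.12 roll -0.09
origin uvw mm [-0.9 -0.2 10.2] lip uvw [-52.9  -0.3  -0.1] force uvw [5.3 0.6 0.4] mom [ 0.11 -0.75 -0.03]
```

Emit:
{"name": "send_rows", "arguments": {"xyz": [[0.0004, 0.0002, -0.0008], [0.0003, 0.0002, -0.0008], [0.0003, 0.0002, -0.0008], [0, 0, 0]], "delta_rot": [[-0.51, 0.86, 0], [-0.51, 0.86, 0], [-0.51, 0.86, 0], [0, 0, 0]]}}

```text
clock: 11.1
position: [0.5423, 0.2347, 0.0649]
ee_rot: [0.036, 0.492, 0.868, 0.062]
contact_force: [4.8, 3.1, -0.8]
width: 0.0108
gripper_force: 60.5
```

```bash
python3 -c "
from h import *
pose()"
```

```text
t 11.1 tilt 8.21 yaw err 0.12 roll -0.07
origin uvw mm [-0.7 -0.2  7.4] lip uvw [-53.2  -0.3  -0.1] force uvw [ 5.8  0.2 -0.8] mom [ 0.09 -0.85 -0.09]
```

Emit:
{"name": "send_rows", "arguments": {"xyz": [[0.0006, 0.0004, -0.0009], [0.0003, 0.0002, -0.0009], [0, 0, 0]], "delta_rot": [[-0.51, 0.86, 0], [-0.51, 0.86, 0], [0, 0, 0]]}}

```text
clock: 11.4
position: [0.5428, 0.235, 0.0632]
ee_rot: [0.027, 0.492, 0.869, 0.046]
contact_force: [4.4, 1.2, 2.3]
width: 0.0109
gripper_force: 60.9
```

```bash
python3 -c "
from h import *
pose()"
```

```text
t 11.4 tilt 6.16 yaw err 0.12 roll -0.07
origin uvw mm [-0.7 -0.2  5.6] lip uvw [-53.4  -0.3  -0.1] force uvw [ 4.4 -1.2  2.3] mom [-0.13 -0.74 -0.07]
```

Emit:
{"name": "send_rows", "arguments": {"xyz": [[0.0005, 0.0003, 0], [0, 0, 0], [0, 0, 0], [0, 0, 0], [0, 0, 0]], "delta_rot": [[0, 0, 0], [0, 0, 0], [0, 0, 0], [0, 0, 0], [0, 0, 0]], "gripper": 0.03}}

```text
clock: 11.9
position: [0.5413, 0.2349, 0.0623]
ee_rot: [0.026, 0.493, 0.869, 0.045]
contact_force: [-0.1, -0.1, -0.4]
width: 0.0298
gripper_force: 0.0
```

Emit:
{"name": "send_rows", "arguments": {"xyz": [[-0.0004, -0.0002, 0.004], [-0.0008, -0.0005, 0.008], [-0.0014, -0.0008, 0.015], [-0.002, -0.0012, 0.02], [0, 0, 0.02], [0.008, 0.005, 0], [0.01, 0.006, 0], [0, 0, 0]], "delta_rot": [[0, 0, 0], [0, 0, 0], [0, 0, 0], [0, 0, 0], [0, 0, 0], [-1.5, 2.6, 0], [-1.5, 2.6, 0], [0, 0, 0]]}}

```text
clock: 12.7
position: [0.5583, 0.2448, 0.1306]
ee_rot: [0.001, 0.493, 0.87, 0.002]
contact_force: [-0.4, 0.1, 0.3]
width: 0.0299
gripper_force: 0.0
```

```bash
python3 - <<'E'
from h import *
s=readout.get_state();print(s['position'],F@(s['position']-O)*1e3);pose()
d=shot('wrist','w6');P=wcloud(d);hsv=cv2.cvtColor(d['color'],cv2.COLOR_RGB2HSV);L=(P-O)@F.T
m=(hsv[...,0]>100)&(hsv[...,0]<128)&(hsv[...,1]>140)&(abs(L).max(-1)<.08);q=L[m]
A=np.c_[q[:,:2],np.ones(len(q))];t=A@np.linalg.lstsq(A,q[:,2],rcond=None)[0];k=abs(t-q[:,2])<.002
print(len(q),'plane',np.linalg.lstsq(A[k],q[k,2],rcond=None)[0].round(4),q[k].min(0).round(4),q[k].max(0).round(4))
cv2.imwrite('pics/c6.png',d['color'][:,:,::-1])
E
```

```text
[0.55834294 0.24477377 0.13056834] [15.50426775  1.90336965 87.66834084]
t 12.7 tilt 0.24 yaw err 0.12 roll 0.04
origin uvw mm [16.2  0.3 72.9] lip uvw [-36.8   0.2  72.6] force uvw [-0.3  0.3  0.3] mom [ 0.02 -0.04  0.03]
5204 plane [ 0.1139 -0.0039  0.0124] [-0.0391 -0.0397  0.0073] [0.0509 0.039  0.0196]
```

View pics/c6.png

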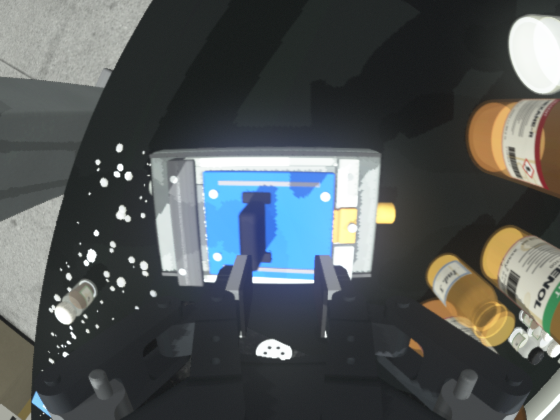

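The view shows the cover with lip under the ledge at (190,220), the plate centred, and the free edge resting on the catch nose at (345,225), tilted 6.5°. I shut the fingers and press near the free edge.

Emit:
{"name": "send_rows", "arguments": {"xyz": [[0.007, 0.003, 0], [0.008, 0.004, 0], [0, 0, -0.005], [0, 0, -0.012], [0, 0, -0.014], [0, 0, -0.014], [0, 0, -0.01], [0, 0, -0.006], [0, 0, 0]], "delta_rot": [[0, 0, 0], [0, 0, 0], [0, 0, 0], [0, 0, 0], [0, 0, 0], [0, 0, 0], [0, 0, 0], [0, 0, 0], [0, 0, 0]], "gripper": 0.0}}

```text
clock: 13.65
position: [0.5694, 0.2502, 0.0673]
ee_rot: [-0.001, 0.493, 0.87, -0.0]
contact_force: [0.1, 0.4, -0.5]
width: -0.0001
gripper_force: 0.0
```

```bash
python3 -c "
from h import *
s=readout.get_state();print(F@(s['position']-O)*1e3,s['width']);pose()"
```

```text
[27.79889789  0.85485648 24.36125659] -0.0001428814730787908
t 13.65 tilt -0.12 yaw err 0.09 roll 0.13
origin uvw mm [28.4 -0.7  9.6] lip uvw [-24.6  -0.8   9.7] force uvw [ 0.3  0.3 -0.5] mom [0.02 0.03 0.  ]
```

Emit:
{"name": "send_rows", "arguments": {"xyz": [[0.0043, 0.0018, 0], [0, 0, -0.003], [0, 0, -0.002], [0, 0, -0.001], [0, 0, -0.001], [0, 0, -0.001], [0, 0, 0]], "delta_rot": [[0, 0, 0], [0, 0, 0], [0, 0, 0], [0, 0, 0], [0, 0, 0], [0, 0, 0], [0, 0, 0]]}}

```text
clock: 14.35
position: [0.5745, 0.2522, 0.0604]
ee_rot: [-0.001, 0.493, 0.87, 0.0]
contact_force: [-0.1, -0.2, -0.4]
width: -0.0001
gripper_force: 0.0
```

Emit:
{"name": "send_rows", "arguments": {"xyz": [[0, 0, -0.001], [0, 0, -0.001], [0, 0, 0]], "delta_rot": [[0, 0, 0], [0, 0, 0], [0, 0, 0]]}}

```text
clock: 14.65
position: [0.5749, 0.2524, 0.0589]
ee_rot: [-0.0, 0.493, 0.87, 0.001]
contact_force: [-0.4, 0.3, 2.3]
width: 0.0001
gripper_force: 1.3
```

```bash
python3 -c "
from h import *
s=readout.get_state();print(F@(s['position']-O)*1e3,s['width']);pose()"
```

```text
[ 3.35854646e+01 -3.28356170e-02  1.59736780e+01] 0.0001265302004838317
t 14.65 tilt 0.06 yaw err 0.09 roll 0.09
origin uvw mm [34.2 -1.6  1.2] lip uvw [-18.8  -1.7   1.1] force uvw [-0.2  0.5  2.3] mom [0.02 0.06 0.02]
```

Emit:
{"name": "send_rows", "arguments": {"xyz": [[0, 0, -0.0005], [0, 0, -0.0005], [0, 0, -0.0005], [0, 0, 0]], "delta_rot": [[0, 0, 0], [0, 0, 0], [0, 0, 0], [0, 0, 0]]}}

```text
clock: 15.05
position: [0.5751, 0.2524, 0.0574]
ee_rot: [-0.0, 0.493, 0.87, 0.001]
contact_force: [-0.7, -0.5, 5.5]
width: -0.0002
gripper_force: 2.4
```

Emit:
{"name": "send_rows", "arguments": {"xyz": [[0, 0, -0.0005], [0, 0, -0.0005], [0, 0, -0.0005], [0, 0, 0]], "delta_rot": [[0, 0, 0], [0, 0, 0], [0, 0, 0], [0, 0, 0]]}}

```text
clock: 15.45
position: [0.5742, 0.2522, 0.0549]
ee_rot: [-0.001, 0.493, 0.87, 0.0]
contact_force: [-0.1, 0.2, -0.2]
width: -0.0002
gripper_force: 0.0
```

Emit:
{"name": "send_rows", "arguments": {"xyz": [[0, 0, -0.001], [0, 0, -0.001], [0, 0, -0.001], [0, 0, -0.0005], [0, 0, 0]], "delta_rot": [[0, 0, 0], [0, 0, 0], [0, 0, 0], [0, 0, 0], [0, 0, 0]]}}

```text
clock: 15.95
position: [0.5745, 0.2523, 0.0519]
ee_rot: [-0.001, 0.493, 0.87, 0.0]
contact_force: [-0.4, 0.2, 0.5]
width: -0.0001
gripper_force: 0.0
```

Emit:
{"name": "send_rows", "arguments": {"xyz": [[0, 0, -0.0005], [0, 0, -0.0005], [0, 0, -0.0005], [0, 0, 0]], "delta_rot": [[0, 0, 0], [0, 0, 0], [0, 0, 0], [0, 0, 0]]}}

```text
clock: 16.35
position: [0.5746, 0.2523, 0.0505]
ee_rot: [-0.001, 0.493, 0.87, 0.0]
contact_force: [-0.1, -0.4, -0.4]
width: -0.0001
gripper_force: 0.0
```

Emit:
{"name": "send_rows", "arguments": {"xyz": [[0, 0, -0.0005], [0, 0, -0.0005], [0, 0, 0]], "delta_rot": [[0, 0, 0], [0, 0, 0], [0, 0, 0]]}}

```text
clock: 16.65
position: [0.5746, 0.2523, 0.0495]
ee_rot: [-0.001, 0.493, 0.87, 0.001]
contact_force: [0.3, 0.3, 0.0]
width: -0.0002
gripper_force: 0.0
```

Emit:
{"name": "send_rows", "arguments": {"xyz": [[0, 0, -0.0005], [0, 0, -0.0005], [0, 0, -0.0005], [0, 0, 0]], "delta_rot": [[0, 0, 0], [0, 0, 0], [0, 0, 0], [0, 0, 0]]}}

```text
clock: 17.05
position: [0.5747, 0.2523, 0.0493]
ee_rot: [-0.0, 0.493, 0.87, 0.001]
contact_force: [-0.8, 0.3, 7.3]
width: -0.0004
gripper_force: 3.7
```

Emit:
{"name": "send_rows", "arguments": {"xyz": [[0, 0, -0.0005], [0, 0, -0.0005], [0, 0, 0]], "delta_rot": [[0, 0, 0], [0, 0, 0], [0, 0, 0]]}}

```text
clock: 17.35
position: [0.5748, 0.2523, 0.0493]
ee_rot: [-0.0, 0.493, 0.87, 0.001]
contact_force: [-3.3, -2.0, 11.6]
width: -0.0001
gripper_force: 6.1
```

Emit:
{"name": "send_rows", "arguments": {"xyz": [[0, 0, 0.003], [0, 0, 0.01], [0, 0, 0.02], [0, 0, 0.03], [0, 0, 0.03], [-0.01, -0.03, 0.02], [-0.01, -0.03, 0.01], [0, 0, 0]], "delta_rot": [[0, 0, 0], [0, 0, 0], [0, 0, 0], [0, 0, 0], [0, 0, 0], [0, 0, 0], [0, 0, 0], [0, 0, 0]]}}

```text
clock: 18.15
position: [0.5544, 0.1897, 0.1724]
ee_rot: [0.001, 0.494, 0.869, 0.001]
contact_force: [0.7, 1.3, -0.5]
width: 0.0002
gripper_force: 0.0
```

```bash
python3 - <<'E'
from h import *
d=shot('wrist','w7');P=wcloud(d);hsv=cv2.cvtColor(d['color'],cv2.COLOR_RGB2HSV);L=(P-O)@F.T
m=(hsv[...,0]>100)&(hsv[...,0]<128)&(hsv[...,1]>140)&(abs(L).max(-1)<.08)&(L[...,2]<.03);q=L[m]
A=np.c_[q[:,:2],np.ones(len(q))];t=A@np.linalg.lstsq(A,q[:,2],rcond=None)[0];k=abs(t-q[:,2])<.002
print(len(q),'plane',np.linalg.lstsq(A[k],q[k,2],rcond=None)[0].round(4),q[k].min(0).round(4),q[k].max(0).round(4))
cv2.imwrite('pics/c7.png',cv2.resize(d['color'][60:330,110:470,::-1],(800,600)))
E
```

```text
5138 plane [-0.0008  0.001   0.006 ] [-0.0381 -0.0404  0.0039] [0.0528 0.0384 0.0082]
```

View pics/c7.png

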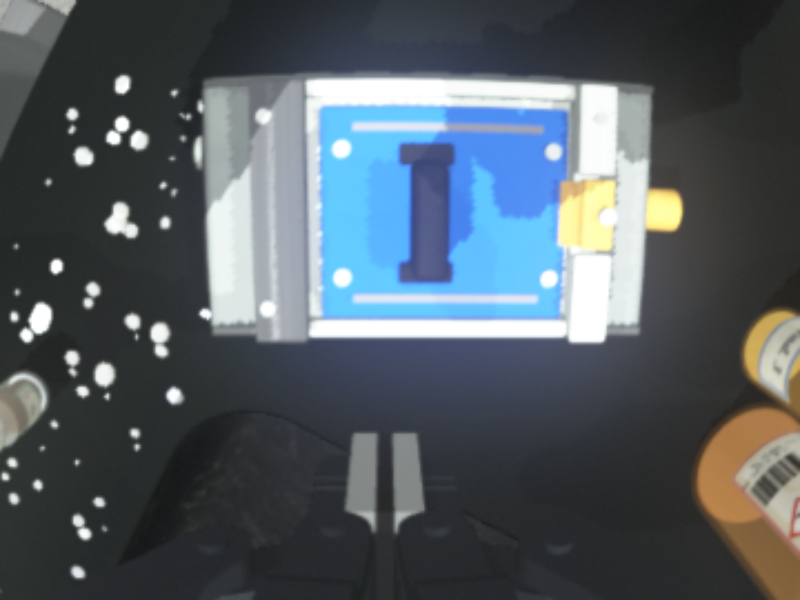

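The cover lies flat (slope under 0.001) with its top 6 mm above the floor. The catch nose overlaps the free edge at (568,215), and the fingers are clear.

```bash
python3 -c "
from rig import order
print(order.sign_off())"
```

```text
the job is handed in; nothing more can be done
None
```

The blue cover is back on the filter unit: its lip is butted under the ledge, it lies flat in its recess, the catch has snapped over its free edge, and I let go and handed the job in at about 18 s (the hand-in returned no verdict).

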